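Show the longest drilled slice to the inspection camera

ROBOT

A 7-joint arm with a two-finger parallel gripper is mounted at the origin on a cart in front of the work surface, level with it; the furniture and walls round the work are solid. World frame = base frame: x ahead of the robot, y to its left, z up, the work surface at z = 0. Lengths are in m, angles in rad, forces in N, time in s.
With the tool pointing down it reaches from about 0.425 to 0.925 m from the base axis. Payload 6.8 kg.
Tool frame: the origin (TCP) lies on the centre line of the jaws, within the pads' length; the fingertips stand 14 mm ahead of it and the grasp point (between the pads) lies 5 mm behind it (r.nose_length is the distance from the TCP to the fingertips, in m); z points along the fingers, y is the direction in which the jaws open and shut (so a half turn about z gives the same grasp; the last joint's range is limited). The gripper opens to 85 mm and grips with 20 to 120 N. Pads are 22 mm wide; open, the fingers measure 114 mm over their backs; the gripper's body (76 mm by 85 mm) begins 54 mm behind the grasp point. The pads swing forward as they close: fully open they stand 13 mm farther back than shut.
Start: joints at [-1.438, 0.477, 0.022, 1.555, -0.011, 1.109, -0.083], TCP at [0.161, 0.656, 0.245] pointing down, gripper open.
Joint ranges: [-2.96, 2.96], [-0.34, 2.1], [-1.41, 1.46], [0.24, 2.44], [-1.37, 4.51], [0.17, 1.92], [-2.96, 2.96]. Speed limits (rad/s): [2.39, 2.39, 3.14, 3.14, 3.14, 3.14, 3.14].

INTERFACE

Orientations are given as a rotation vector (axis times angle).
In Python, from bench import r, imaging, look_for, outline_of gives the robot as it stands. The module is installed in compiled form; this text tells all that it offers.
- The arm moves only by the tool carry_out, never from a script. Its arguments are lists of equal length, an entry for each row: "offset": the shift along the tool's x, y, z as a fraction of full scale, a list of three; "turn": the turn, a rotation vector about the tool's x, y, z as a fraction of full scale, a list of three. A call has 1 to 8 rows; each row is the pose to reach, as a shift and turn from the pose commanded when the call began, along the tool's axes at that moment; what a row does not reach only later rows make up. Full scale, the value 1, is 0.5 m for a shift and 1.5 rad for a turn. A row lasts 1/10 s, in which the tool goes at most 50 mm and 8.59 degrees, less where a joint would pass 70% of its speed; a pose out of reach is approached as far as the arm can. A call with a number of a shift or a turn outside -1 to 1 is refused whole. A call with a gripper value outside its range is refused whole. "hand" is the closure, from 0 (fully open) to 1 (shut), set as the call begins (left out, the last holds). The fingers move at their own pace and stop on an object; "force" is the grip in N (left out, the last holds). Time passes only in rows, so rows that repeat a pose let the fingers close. It gives the time, the measured TCP pose, the force and the opening at its end, in the units of the state.
- r.get_obs(): the state, without advancing time (a new reading comes with each control period).
- imaging.grab_frame(name): name is "scene" or "top" or "wrist"; returns a dict with "pixels" (400x640x3 uint8, red, green, blue), "fx", "fy", "cx", "cy" (pixels), "R" (3x3) and "t" (3): a world point X has camera coordinates R X + t. Camera axes: x right, y down, z forward; pixel columns grow to the right and rows downward; lengths in m; the calibration is good to about 2 mm. The wrist camera is an equidistant fisheye: a pixel r from the principal point sees the ray r / f radians off the axis. A picture is of the moment at which its call begins. There is no depth.
- r.hand_in(): hands the job in, once; it reports no verdict.
Trained networks look in the newest picture that a camera, given by its name, has taken for a name from the list of things; names that differ only in an ending like _2 or _b are one class to them, and where a whole thing is asked for, a point or a joint stands for the part that bears it (a point fixed in the world has none). Each returns a list of dicts, best first, with "score" (0 to 1); they miss things now and then, are a little off and sometimes report something else, mostly with a low value. They report only what shows in the picture. A call takes as long as a camera call. They do not tell look-alikes from the thing itself.
- look_for(query, camera): "xyz" ([x, y, z] in m, in the coordinates of the camera as it stood for that picture, good to about 4 mm: the middle of the surface that is visible of it).
- outline_of(query, camera): "region" (400x640 bool, what is visible of it).
The state is a dict: "clock": time; "joints": joint angles; "qvel": joint speeds; "tau": joint torques, N m; "tcp_pos": TCP position; "orientation": TCP orientation; "contact_force": force on the tool from outside, world axes, zero at the start; "moment": the same for the moment, N m; "grip_width": finger opening in m.
Only numpy, scipy, OpenCV 4.12 (cv2) and the standard library are available. Lean on these libraries where they do the work, as an engineer would, in place of code of your own. Each camera call takes 0.05 s, during which the arm holds its last target. There are 200 camera calls.

TASK

Three drilled stone slices hang on the hooks of the drying rack. Lift the longest one up and off its hook, leave the other two hanging, and hold it up in front of the inspection camera: its middle straight in front of the lens and about 13 cm from it, one flat face square to the lens, its long side in line with the camera's own up direction, touching neither camera nor rack. Finish while holding it there, still, in the gripper; do not put it down.

Things in the scene. Friction and masses are not known exactly. Their poses are not given: they have to be found in the camera images.
- slice_long_center (a point): Middle of the longest slice: flat pale pink stone, 126 mm long, 52 wide, 10 thick, about 0.15 kg. x: normal of its faces (while it hangs, from the hook's tip towards the rack's bar); y: across its width; z: along its length, up while it hangs. A 26 mm hole runs through it along x, centred 17 mm above the middle and 46 mm below the top edge. It hangs with the top of the hole on the hook.
- slice_long_top (a point): Middle of the longest slice's top edge, 63 mm above its middle; same axes. It hangs 37 mm above the axis of the hook's bar. Pinch here from above, across the 10 mm thickness, fingertips at most 25 mm below the edge (the hook's tip comes below that). To free the slice lift it 10 to 12 mm, then draw it 60 mm along its -x, past the hook's tip.
- slice_mid_center (a point): Middle of the second slice: same stone, width, thickness, axes and hole, 104 mm long; the hole's centre is 6 mm above the middle. Stays on its hook.
- slice_short_center (a point): Middle of the shortest slice: same stone, width, thickness, axes and hole, 82 mm long; the hole's centre is 5 mm below the middle. Stays on its hook.
- rack: Fixed drying rack: 12 mm steel bar, 320 mm along y at 165 mm height, two posts with 130 mm feet (knobs up to 176 mm). Origin on the table under the bar's middle. Three 8 mm round hooks stick out along -x at y = -110, 0, 110 mm, axis 165 mm high; the upturned tip ends 83 mm from the bar, its top 9 mm above the hook's axis. Slices hang about 42 mm from the bar's axis, any slice on any hook.
- inspector: Stand of the inspection camera, fixed: round foot 110 mm across with a pillar; origin on the table under the pillar. The head (grey box 62 x 44 x 44 mm, black lens barrel 38 mm across) tilts in a fork at 250 mm height, top about 285 mm. It looks along the stand's -x, roughly towards the robot, sloping down by 0.15 to 0.55 rad, and keeps its tilt unless pushed.
- lens (a point): Centre of the camera's front lens, 56 mm ahead of the head's tilt axis. Axes of the head: it looks along its own -x (x points back into the camera), y is level, z is the camera's own up direction, tilted with the head.
- view_point (a point): The point 130 mm straight in front of the lens (along the lens's -x), where the slice's middle belongs; same axes as the lens. The slice is right when its x lies along this x and its z along this z, either way round.
Mind the look-alikes: they are no part of the job. Leave any turquoise look-alike of the part that bears slice_long_center alone.

How it is judged:
On the way:
1. the longest slice is off its hook, held in the gripper and clear of the rack (distance of slice_long_center from where it was at the start of the episode above 0.05 m and contact force between slice_long and rack below 0.05 N and contact force between the fingers and slice_long above 1 N), for 0.2 s.
At the end, for the whole second after the job is handed in: The longest slice is held still in the gripper, its middle within 20 mm of the point 130 mm in front of the lens, square to the lens and in line with the camera's up direction within 10 degrees, touching neither rack nor camera; the other slices hang within 40 mm of where they were (distance between slice_long_center and view_point below 0.02 m and angle between the x axis of slice_long_center and the x axis of lens, either way round below 0.17 rad and angle between the z axis of slice_long_center and the z axis of lens, either way round below 0.17 rad and contact force between the fingers and slice_long above 1 N and contact force between slice_long and rack below 0.05 N and contact force between slice_long and inspector below 0.05 N and height (world z) of slice_long_center above 0.09 m and linear speed of slice_long below 0.03 m/s and distance of each of slice_mid_center, slice_short_center from where it was at the start of the episode below 0.04 m); the arm keeps its last pose, push and grip.
It fails at once if another slice is knocked off its hook (distance of any of slice_mid_center, slice_short_center from where it was at the start of the episode above 0.06 m).
It fails at once if the camera is struck (contact force between any of the arm, the fingers, slice_long and inspector above 2 N).
It also fails if it takes over 42 s, if anything falls off the work surface, if the arm or the gripper's body presses on something with over 40 N, if the wrist force passes 120 N, or if a joint passes its speed limit or range.

## Working session

There is one attempt and no reset: what is moved stays moved. The work goes in short steps, Python scripts to look and compute and a tool call to move; the robot and the scene stay as the last step left them, time stands still between calls to the robot, and variables do not carry over. Pictures are saved under pics/ and viewed, about 8 in all and at most 12, crops included, and the job is handed in when it is done.

Besides the shell and the picture viewer there is one more tool, called after "Request:" as name(argument=value, ...), one argument or row to a line, values as JSON. carry_out: Moves the arm, as the interface text tells. Shift numbers are shares of 0.5 m and turn numbers shares of 1.5 rad, none past 1 either way. Its arguments: {"type":"object","properties":{"offset":{"type":"array","items":{"type":"array","items":{"type":"number","minimum":-1,"maximum":1}}},"turn":{"type":"array","items":{"type":"array","items":{"type":"number","minimum":-1,"maximum":1}}},"hand":{"type":"number"},"force":{"type":"number"}},"required":["offset","turn"]}

```bash
mkdir -p pics; cat > h.py <<'E'
import numpy as np, cv2
from bench import r, imaging, look_for, outline_of
from scipy.spatial.transform import Rotation as Ro
np.set_printoptions(precision=4, suppress=True)
def grab(n,save=None):
    f=imaging.grab_frame(n)
    if save: cv2.imwrite('pics/'+save,f['pixels'][:,:,::-1])
    return f
def world(f,x): return np.array(f['R']).T@(np.array(x)-np.array(f['t']))
def proj(f,X):
    c=np.array(f['R'])@np.array(X)+np.array(f['t']); return np.array([f['fx']*c[0]/c[2]+f['cx'],f['fy']*c[1]/c[2]+f['cy']])
E
python3 - <<'E'
from h import *
o=r.get_obs(); print(o['clock'],o['tcp_pos'],o['orientation'],o['grip_width'],r.nose_length)
ims=[]
for c in ['scene','top']:
    f=grab(c,c+'0.png'); print(c,f['fx'],f['cx'],f['cy'],'cam at',-np.array(f['R']).T@f['t'], 'fwd',np.array(f['R'])[2])
    for q in ['slice_long_center','slice_mid_center','slice_short_center','rack','inspector','lens']:
        for d in look_for(q,c)[:4]:
            w=world(f,d['xyz']); print(q,round(d['score'],2),w,proj(f,w).round())
E
```

```text
0.0 [0.1608 0.655  0.2443] [-0.3772 -3.1188  0.0029] 0.08528004318770141 0.014
scene 396.12503816745914 317.0257019909623 199.3049557488738 cam at [ 0.3078 -0.538   0.9048] fwd [ 0.3193  0.5296 -0.7859]
slice_long_center 0.82 [ 0.6364 -0.1448  0.0948] [349. 243.]
slice_long_center 0.8 [ 0.5185 -0.1883  0.1549] [316. 267.]
slice_mid_center 0.95 [ 0.5412 -0.2922  0.1737] [353. 297.]
slice_short_center 0.83 [ 0.5017 -0.0784  0.1754] [285. 227.]
rack 0.72 [ 0.5647 -0.258   0.1284] [351. 288.]
inspector 0.83 [0.6518 0.2423 0.1443] [280. 130.]
lens 0.94 [0.6417 0.2403 0.2612] [273.  98.]
lens 0.22 [ 0.5209 -0.1856  0.1607] [316. 264.]
top 395.0297000842516 318.49986992011617 206.20677648805383 cam at [ 0.4679 -0.0243  1.0929] fwd [ 0.1677  0.0107 -0.9858]
slice_long_center 0.84 [ 0.6345 -0.135   0.0964] [366. 208.]
slice_long_center 0.65 [ 0.5172 -0.1736  0.2003] [389. 252.]
slice_mid_center 0.6 [ 0.5388 -0.2787  0.2024] [436. 243.]
slice_mid_center 0.58 [0.6537 0.2432 0.2653] [199. 184.]
rack 0.83 [ 0.5553 -0.1692  0.169 ] [384. 236.]
inspector 0.62 [0.6513 0.2403 0.1644] [213. 194.]
lens 0.97 [0.6546 0.2431 0.2628] [199. 184.]
```

View pics/scene0.png

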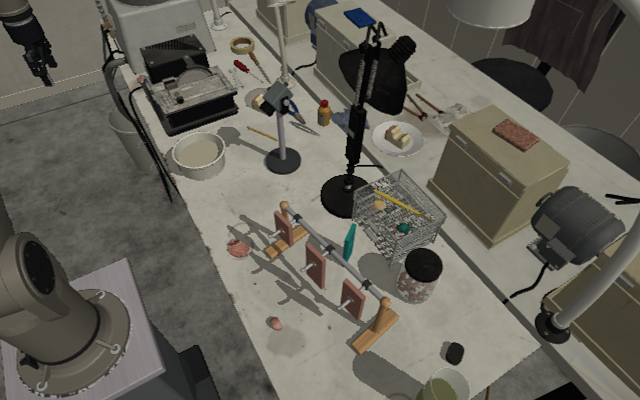

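View pics/top0.png

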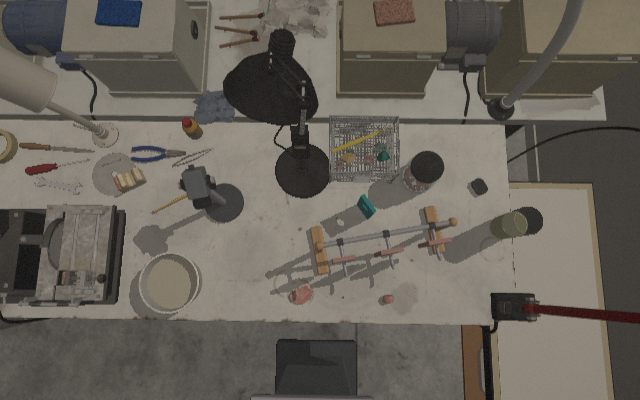

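```bash
python3 - <<'E'
from h import *
s=cv2.imread('pics/scene0.png'); t=cv2.imread('pics/top0.png')
z=lambda a,k:cv2.resize(a,None,fx=k,fy=k,interpolation=cv2.INTER_CUBIC)
A=z(s[195:345,225:405],2.2); B=z(s[75:185,240:320],3.0); C=z(t[195:295,260:470],1.9); D=z(t[160:225,170:250],4.0)
can=np.zeros((600,800,3),np.uint8)
for im,x,y in[(A,0,0),(B,400,0),(C,0,335),(D,405,335)]:
    h=min(im.shape[0],600-y);w=min(im.shape[1],800-x);can[y:y+h,x:x+w]=im[:h,:w]
cv2.imwrite('pics/comp.png',can)
E
```

```text
(no output)
```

View pics/comp.png

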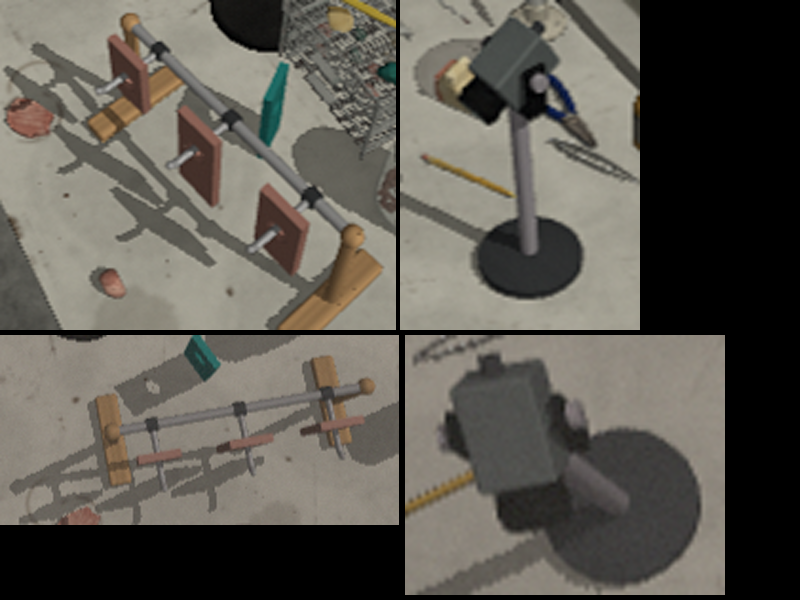

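```bash
cat > fit.py <<'E'
from h import *
from scipy.optimize import least_squares
S=grab('scene');T=grab('top')
sp=lambda p:np.array(p)/2.2+[225,195]; tp=lambda p:(np.array(p)-[0,335])/1.9+[260,195]
si=lambda p:(np.array(p)-[400,0])/3+[240,75]; ti=lambda p:(np.array(p)-[405,335])/4+[170,160]
obs=[]
for k,y in enumerate([110,0,-110]):
    obs.append((S,[0,y,165],sp([(160,50),(232,121),(312,197)][k])));obs.append((T,[0,y,165],tp([(152,425),(240,409),(328,394)][k])))
    obs.append((S,[-81,y,172],sp([(101,93),(172,163),(252,250)][k])));obs.append((T,[-81,y,172],tp([(165,487),(253,472),(342,457)][k])))
def W(p,X,): c,s=np.cos(p[2]),np.sin(p[2]); X=np.array(X)/1e3; return np.array([p[0]+c*X[0]-s*X[1],p[1]+s*X[0]+c*X[1],X[2]])
f=lambda p:np.concatenate([proj(c,W(p,X))-u for c,X,u in obs])
q=least_squares(f,[.56,-.17,.18],loss='soft_l1',x_scale=[.1,.1,.1]);print('rack',q.x,f(q.x).reshape(-1,2).round(1).tolist())
p=q.x;print('slice top',W(p,[-42,0,202]),'center',W(p,[-42,0,139]))
def plane(c,u,z):
    d=np.array([(u[0]-c['cx'])/c['fx'],(u[1]-c['cy'])/c['fy'],1]);R=np.array(c['R']);d=R.T@d;o=-R.T@c['t'];return o+d*(z-o[2])/d[2]
print('foot',plane(S,si((530,257)),.008),plane(T,ti((622,506)),.008))
for n,c,u in[('S head top corners',S,[(522,18),(557,62),(512,118),(470,72)]),('T',T,[(455,377),(548,362),(570,478),(480,492)])]:
    i=si if c is S else ti
    print(n,*[plane(c,i(a),.272) for a in u])
for c in 'scene','top':
  for q in 'lens','inspector','slice_long_center':
    for o in outline_of(q,c)[:2]:
        ys,xs=np.nonzero(o['region']);print(c,q,round(o['score'],2),len(xs),xs.min(),xs.max(),ys.min(),ys.max(),xs.mean().round(1),ys.mean().round(1))
E
python3 fit.py
```

```text
rack [ 0.5637 -0.1739  0.1899] [[0.5, 0.7], [-0.0, -1.1], [-1.2, -0.8], [-0.2, 0.8], [0.3, -0.2], [-0.3, -0.9], [-1.2, 1.3], [0.5, 0.3], [0.6, 0.4], [-0.9, -1.1], [-0.9, 0.1], [0.4, -0.3]]
slice top [ 0.5225 -0.1818  0.202 ] center [ 0.5225 -0.1818  0.139 ]
foot [0.6593 0.2512 0.008 ] [0.6588 0.2511 0.008 ]
S head top corners [0.6846 0.2811 0.272 ] [0.6818 0.2107 0.272 ] [0.6154 0.1647 0.272 ] [0.6117 0.2355 0.272 ]
T [0.6815 0.2778 0.272 ] [0.6904 0.2282 0.272 ] [0.6271 0.2126 0.272 ] [0.6189 0.2599 0.272 ]
scene lens 0.56 616 261 291 81 115 275.0 97.5
scene lens 0.53 351 275 292 212 244 284.1 227.5
scene inspector 0.96 1859 259 302 81 175 280.0 129.5
scene slice_long_center 0.86 629 306 325 244 288 316.1 265.8
scene slice_long_center 0.69 256 343 356 224 260 349.6 242.1
top lens 0.86 967 181 211 165 209 196.9 186.3
top inspector 0.58 2264 178 244 165 221 211.3 194.4
top slice_long_center 0.77 249 357 374 195 219 365.7 207.3
top slice_long_center 0.52 115 375 402 248 256 388.4 251.7
```

```bash
cat >> h.py <<'E'
def down(yaw, tilt=0, s=1):
    "tool y = s*x-axis of yawed frame (tilted about its y by tilt), tool z down"
    F=Ro.from_euler('z',yaw)*Ro.from_euler('y',-tilt)  # frame: x back into camera/ towards bar, z up
    M=F.as_matrix(); y=s*M[:,0]; z=-M[:,2]
    return Ro.from_matrix(np.column_stack([np.cross(y,z),y,z]))
def plan(p,Rt,cmd=None):
    o=r.get_obs(); p0,R0=(o['tcp_pos'],Ro.from_rotvec(o['orientation'])) if cmd is None else cmd
    d=R0.inv().apply(np.array(p)-p0); t=(R0.inv()*Rt).as_rotvec()
    print('offset',(d/.5).round(4).tolist(),'turn',(t/1.5).round(4).tolist(),'rows',np.linalg.norm(d)/.05,np.degrees(np.linalg.norm(t))/8.59)
E
python3 - <<'E'
from h import *
o=r.get_obs();print(Ro.from_rotvec(o['orientation']).as_matrix(), o['clock'],o['joints'])
for s in(1,-1): plan([.42,.19,.40],down(.19,0,s))
E
```

```text
[[-0.9711  0.2385 -0.    ]
 [ 0.2385  0.9711  0.0001]
 [ 0.0001  0.0001 -1.    ]] 1.1 [-1.4381  0.477   0.0224  1.5554 -0.0115  1.1093 -0.0831]
offset [-0.7252, -0.7806, -0.3094] turn [0.0, -0.0001, 0.76] rows 11.095357207051832 7.603601295442852
offset [-0.7252, -0.7806, -0.3094] turn [0.0001, 0.0, -1.3344] rows 11.095357207051832 13.350997101462122
```

Request:
carry_out(
  offset=[
    [-0.725, -0.78, -0.31],
    [-0.725, -0.78, -0.31],
    [-0.725, -0.78, -0.31],
    [-0.725, -0.78, -0.31],
    [-0.725, -0.78, -0.31],
    [-0.725, -0.78, -0.31],
    [-0.725, -0.78, -0.31],
    [-0.725, -0.78, -0.31],
  ],
  turn=[
    [0, 0, 0.76],
    [0, 0, 0.76],
    [0, 0, 0.76],
    [0, 0, 0.76],
    [0, 0, 0.76],
    [0, 0, 0.76],
    [0, 0, 0.76],
    [0, 0, 0.76],
  ],
)

```text
clock: 1.9
tcp_pos: [0.3484, 0.3181, 0.3579]
orientation: [-2.007, -2.416, -0.001]
contact_force: [1.3, -0.1, 0.5]
grip_width: 0.0853
```

```bash
python3 - <<'E'
from h import *
o=r.get_obs();print(o['tcp_pos'],o['clock'],o['joints'])
plan([.42,.19,.40],down(.19))
f=grab('wrist','w1.png');print(f['fx'],-np.array(f['R']).T@f['t'],np.array(f['R'])[2])
print(look_for('lens','wrist'))
E
```

```text
[0.3484 0.3181 0.3579] 1.9 [-1.2136  0.0241  0.3526  1.8893 -0.0093  1.2289 -0.6732]
offset [-0.278, 0.0937, -0.0844] turn [0.0002, -0.0006, -0.0035] rows 3.0525016680115935 0.03601188536328917
309.70691628693146 [0.3355 0.3913 0.485 ] [ 0.0539 -0.2867 -0.9565]
[]
```

View pics/w1.png

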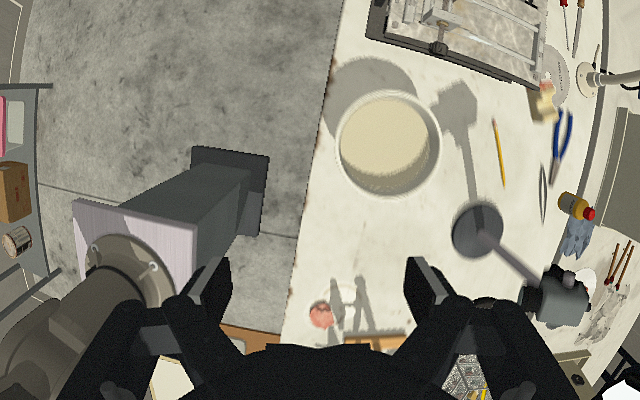

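```bash
python3 - <<'E'
from h import *
F=Ro.from_euler('z',.26)
plan([.56,.42,.38],F*Ro.from_euler('x',-.6)*F.inv()*down(.26))
E
```

```text
offset [0.1347, 0.4463, -0.039] turn [-0.0143, -0.4011, -0.0543] rows 4.678592942597293 4.0523511571023185
```

Request:
carry_out(
  offset=[
    [0.135, 0.446, -0.039],
    [0.135, 0.446, -0.039],
    [0.135, 0.446, -0.039],
    [0.135, 0.446, -0.039],
    [0.135, 0.446, -0.039],
    [0.135, 0.446, -0.039],
    [0.135, 0.446, -0.039],
    [0.135, 0.446, -0.039],
  ],
  turn=[
    [-0.014, -0.4, -0.054],
    [-0.014, -0.4, -0.054],
    [-0.014, -0.4, -0.054],
    [-0.014, -0.4, -0.054],
    [-0.014, -0.4, -0.054],
    [-0.014, -0.4, -0.054],
    [-0.014, -0.4, -0.054],
    [-0.014, -0.4, -0.054],
  ],
)

```text
clock: 2.8
tcp_pos: [0.5535, 0.4279, 0.3773]
orientation: [1.585, 2.09, -0.494]
contact_force: [-0.5, 0.2, -0.3]
grip_width: 0.0853
```

```bash
python3 - <<'E'
from h import *
import pickle
o=r.get_obs();print(o['tcp_pos'],o['clock'],o['joints'])
f=grab('wrist','w2.png');pickle.dump(f,open('w2.pkl','wb'))
print(f['fx'],f['cx'],f['cy'],-np.array(f['R']).T@f['t'],np.array(f['R'])[2])
for q in 'lens','inspector':
  for d in look_for(q,'wrist'): print(q,d['score'],world(f,d['xyz']))
im=cv2.imread('pics/w2.png')
for d in outline_of('inspector','wrist')[:1]:
    ys,xs=np.nonzero(d['region']);b=[xs.min(),xs.max(),ys.min(),ys.max()];print(b)
x0,y0=max(0,b[0]-10),max(0,b[2]-10); c=im[y0:y0+150,x0:x0+200]; print('crop origin',x0,y0)
cv2.imwrite('pics/w2c.png',cv2.resize(c,None,fx=4,fy=4,interpolation=cv2.INTER_CUBIC))
E
```

```text
[0.5535 0.4279 0.3773] 2.8 [-1.1708  0.6519  0.415   1.1585  0.264   1.6884 -0.5316]
309.70691628693146 317.52469000392585 204.69344150973268 [0.5185 0.5572 0.4399] [ 0.2076 -0.7527 -0.6247]
lens 0.96 [0.6408 0.2724 0.2589]
inspector 0.91 [0.6522 0.2683 0.2079]
[np.int64(318), np.int64(394), np.int64(101), np.int64(281)]
crop origin 308 91
```

View pics/w2c.png

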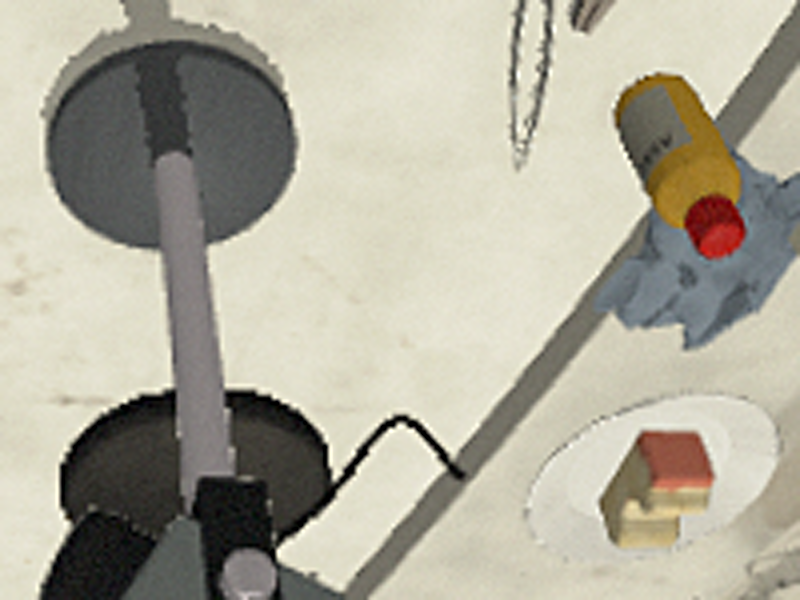

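```bash
python3 - <<'E'
import cv2
im=cv2.imread('pics/w2.png')[205:305,295:415]
cv2.imwrite('pics/w2d.png',cv2.resize(im,None,fx=6,fy=6,interpolation=cv2.INTER_CUBIC))
E
```

```text
(no output)
```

View pics/w2d.png

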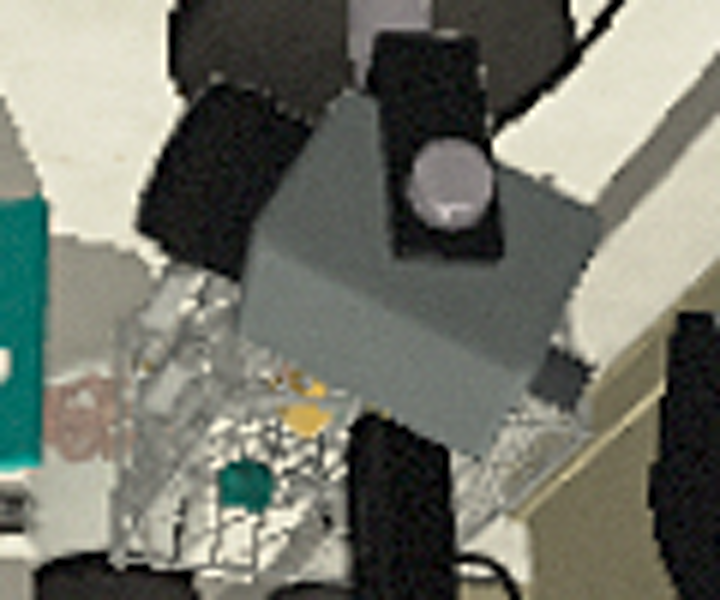

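```bash
cat > fit2.py <<'E'
from h import *
import pickle
from scipy.optimize import least_squares
S=grab('scene');T=grab('top');Wc=pickle.load(open('w2.pkl','rb'))
def fish(f,X):
    c=np.array(f['R'])@X+f['t'];k=np.hypot(c[0],c[1]);a=np.arctan2(k,c[2]);return np.array([f['cx']+f['fx']*a*c[0]/k,f['cy']+f['fy']*a*c[1]/k])
wi=lambda p:np.array(p)/6+[295,205];si=lambda p:(np.array(p)-[400,0])/3+[240,75]; ti=lambda p:(np.array(p)-[405,335])/4+[170,160]
B=[(1,1,1),(1,-1,1),(-1,-1,1),(-1,1,1),(-1,1,-1),(1,1,-1)]
obs=[]
for k,u in zip([3,0,1,2,4,5],[(258,235),(530,372),(485,455),(240,330),(345,92),(600,212)]): obs.append(('w',B[k],wi(u)))
for k,u in zip([0,1,2,3],[(455,377),(548,362),(570,478),(480,492)]): obs.append(('t',B[k],ti(u)))
for k,u in zip([0,1,2,3],[(522,18),(557,62),(512,118),(470,72)]): obs.append(('s',B[k],si(u)))
def W(p,X): return np.array([p[0],p[1],.25])+(Ro.from_euler('z',p[2])*Ro.from_euler('y',-p[3])).apply(X)
pr={'w':lambda X:fish(Wc,X),'t':lambda X:proj(T,X),'s':lambda X:proj(S,X)}
def res(p,sel): return np.concatenate([pr[c](W(p,[p[4]+.031*b[0],.022*b[1],.022*b[2]]))-u for c,b,u in obs if c in sel])
for sel in 'w','wt','wts':
    g=lambda p:np.r_[res(p,sel),(p[:2]-[.659,.251])/.003,p[4]/.01]
    q=least_squares(g,[.659,.251,.26,.3,0],loss='soft_l1',x_scale=[.01,.01,.1,.1,.01]);print(sel,q.x,res(q.x,sel).reshape(-1,2).round(1).tolist())
    p=q.x;print(' lens',W(p,[-.056,0,0]),'view',W(p,[-.186,0,0]),'barrel rim px*6',[((pr['w'](W(p,[-.056,0,z]))-[295,205])*6).round() for z in(-.019,.019)],'knob',((pr['w'](W(p,[0,.035,0]))-[295,205])*6).round())
E
python3 fit2.py
```

```text
w [ 0.6715  0.2514  0.2405  0.5274 -0.0079] [[-1.8, -0.1], [0.0, 0.5], [0.2, 2.4], [-1.6, 1.6], [0.3, -1.9], [2.4, -0.6]]
 lens [0.6245 0.2399 0.2218] view [0.5154 0.2131 0.1564] barrel rim px*6 [array([259., 116.]), array([174., 242.])] knob [482. 204.]
wt [ 0.673   0.2504  0.1904  0.4942 -0.0093] [[-0.8, 0.1], [1.4, 0.5], [-0.2, 2.3], [-2.4, 1.8], [0.1, -1.8], [2.3, -0.6], [0.5, 1.0], [-2.2, 1.2], [-0.6, -0.4], [1.9, -0.4]]
 lens [0.6246 0.2411 0.2234] view [0.5122 0.2194 0.1618] barrel rim px*6 [array([259., 119.]), array([178., 246.])] knob [496. 208.]
wts [ 0.6765  0.2491  0.1866  0.4902 -0.0123] [[-0.5, 0.0], [1.4, 0.2], [-0.3, 1.9], [-2.2, 1.6], [0.2, -1.8], [2.0, -0.7], [1.7, 0.7], [-1.1, 1.0], [0.4, -0.6], [2.9, -0.7], [-0.6, 0.5], [-1.7, -6.3], [-2.8, -7.0], [1.0, 0.2]]
 lens [0.6279 0.2399 0.2236] view [0.5152 0.2186 0.1624] barrel rim px*6 [array([271., 125.]), array([192., 252.])] knob [509. 214.]
```

```bash
cat >> fit2.py <<'E'
print('----')
o=r.get_obs();print(o['clock'],o['tcp_pos'],np.abs(o['qvel']).max())
print('foot in w2 meas (350.5,127) pred',fish(Wc,np.array([.659,.251,.008])))
W2=imaging.grab_frame('wrist');print('cam',-np.array(W2['R']).T@W2['t'],'pred now',fish(W2,np.array([.659,.251,.008])),'pixdiff',np.abs(W2['pixels'].astype(int)-Wc['pixels']).mean())
obs=[o for o in obs if not(o[0]=='s' and o[1][1]<0)]
extra=[('w',(-.056,0,-.019),wi((215,82))),('w',(-.056,0,.019),wi((143,228)))]
# free: foot xy weak, yaw,tilt,bx; wrist image shift (2)
def res(p): 
    a=[pr[c](W(p,[p[4]+.031*b[0],.022*b[1],.022*b[2]]))-u+(p[5:7] if c=='w' else 0) for c,b,u in obs]
    return np.concatenate(a)
g=lambda p:np.r_[res(p),(p[:2]-[.659,.251])/.003,p[4]/.01,p[5:]/4]
q=least_squares(g,[.659,.251,.26,.3,0,0,0],loss='soft_l1',x_scale=[.01,.01,.1,.1,.01,1,1]);p=q.x;print(p,res(p).reshape(-1,2).round(1).tolist())
print(' lens',W(p,[-.056,0,0]),'view',W(p,[-.186,0,0]),'rim resid',[pr[c](W(p,X))+p[5:]-u for c,X,u in extra])
E
python3 fit2.py | sed -n '/----/,$p'
```

```text
----
3.2 [0.5538 0.4283 0.3771] 0.007535421825929474
foot in w2 meas (350.5,127) pred [348.7787 130.7943]
cam [0.5187 0.5576 0.4397] pred now [348.5167 130.9138] pixdiff 4.202313802083333
[ 0.6659  0.2466  0.178   0.4839 -0.0019  0.9521 -3.8166] [[-0.6, -0.1], [1.6, 0.2], [-0.4, 1.7], [-2.6, 1.3], [0.0, -2.3], [2.2, -1.0], [1.2, 0.6], [-1.4, 1.0], [-0.1, -0.3], [2.3, -0.5], [-1.0, -0.7], [0.4, -1.2]]
 lens [0.6172 0.2378 0.2239] view [0.5039 0.2174 0.1635] rim resid [array([1.9859, 3.1391]), array([0.5753, 0.074 ])]
```

```bash
cat > ov.py <<'E'
exec(open('fit2.py').read().split("for sel in")[0])
import sys
def wire(p,name):
    tiles=[]
    for k,f,x0,y0,w,h in(('s',S,255,78,50,50),('t',T,173,160,50,50),('w',Wc,310,210,100,75)):
        sc=400//w if w==50 else 4
        a=cv2.resize(cv2.convertScaleAbs(f['pixels'][y0:y0+h,x0:x0+w,::-1],alpha=1.5),None,fx=sc,fy=sc,interpolation=cv2.INTER_CUBIC)
        raw=a.copy()
        P=lambda X:tuple(int(v) for v in ((pr[k](W(p,X))+(p[5:7] if k=='w' else 0)-[x0,y0]+.5)*sc))
        C=[(p[4]+.031*i,.022*j,.022*l) for i in(-1,1) for j in(-1,1) for l in(-1,1)]
        for i in range(8):
            for j in range(i):
                if sum(abs(u-v)>1e-6 for u,v in zip(C[i],C[j]))==1: cv2.line(a,P(C[i]),P(C[j]),(0,255,255),1)
        for xx in(-.056,):
            ring=np.array([P((xx,.019*np.cos(t),.019*np.sin(t))) for t in np.linspace(0,6.28,30)]);cv2.polylines(a,[ring],True,(255,0,255),1)
        tiles.append((raw,a))
    can=np.zeros((600,800,3),np.uint8)
    rs=lambda i:cv2.resize(i,(270,270))
    can[:270,:270]=rs(tiles[0][0]);can[:270,270:540]=rs(tiles[0][1]);can[300:570,:270]=rs(tiles[1][0]);can[300:570,270:540]=rs(tiles[1][1]);can[:195,540:800]=cv2.resize(tiles[2][1],(260,195))
    cv2.imwrite(name,can)
if __name__=='__main__': wire(np.array([ 0.6659,0.2466,0.178,0.4839,-0.0019,0.9521,-3.8166]),'pics/ov1.png')
E
python3 ov.py
```

```text
(no output)
```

View pics/ov1.png

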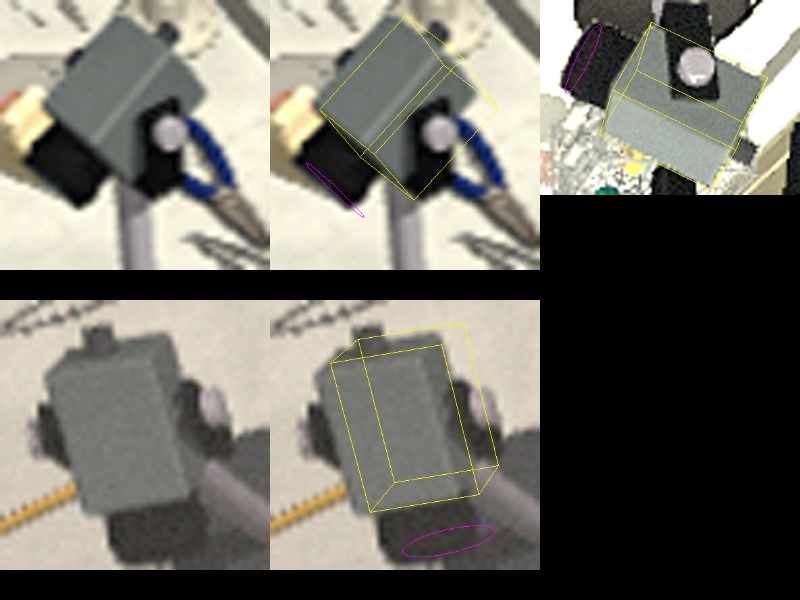

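```bash
cat > fit3.py <<'E'
from ov import *
s5=lambda p:np.array(p)/5.4-.5+[255,78]; t5=lambda p:(np.array(p)-[0,300])/5.4-.5+[173,160]
ob=[]
h=lambda b:(b[0],b[1],b[2])
N={'r':1,'f':-1,'+':1,'-':-1,'t':1,'b':-1}
def add(c,fn,d):
    for k,u in d.items(): ob.append((c,tuple(N[x] for x in k),fn(u),k))
add('s',s5,{'r+t':(125,15),'f+t':(45,103),'f-t':(92,147),'r-t':(172,62),'r-b':(203,98),'f-b':(133,180)})
add('t',t5,{'r+t':(48,375),'r-t':(138,358),'r+b':(65,350),'r-b':(170,335),'f+t':(88,513),'f-b':(188,492)})
add('w',wi,{'f+t':(258,235),'r+t':(530,372),'r-t':(485,455),'f-t':(240,330),'f+b':(345,92),'r+b':(600,212)})
P0=[.659,.251,.22,.4,0,1,-3.8,0,0,0,0]
sl={'w':slice(5,7),'s':slice(7,9),'t':slice(9,11)}
res=lambda p:np.concatenate([pr[c](W(p,[p[4]+.031*b[0],.022*b[1],.022*b[2]]))+p[sl[c]]-u for c,b,u,_ in ob])
pri=lambda p:np.r_[(p[:2]-[.659,.251])/.003,p[4]/.01,(p[5:7]-[1.7,-3.8])/2,p[7:]/1]
q=least_squares(lambda p:np.r_[res(p),pri(p)],P0,loss='soft_l1',x_scale=[.01,.01,.1,.1,.01]+[1]*6);p=q.x
print(p)
for o,e in zip(ob,res(p).reshape(-1,2)): print(o[0],o[3],e.round(1),end='; ')
print('\nlens',W(p,[-.056,0,0]),'view',W(p,[-.186,0,0]))
print('rim',pr['w'](W(p,[-.056,0,-.019]))+p[5:7]-wi((215,82)),pr['w'](W(p,[-.056,0,.019]))+p[5:7]-wi((143,228)))
E
sed -i 's/^import sys/from scipy.optimize import least_squares/' ov.py; python3 fit3.py
```

```text
[ 0.6594  0.2508  0.19    0.4942  0.0012  2.3884 -2.7662 -0.2304 -0.1949
 -1.3409  0.5367]
s r+t [-0.6 -1.2]; s f+t [-1.5  0.3]; s f-t [0.  0.3]; s r-t [ 1.2 -2.1]; s r-b [2.4 0.3]; s f-b [-0.1  2.6]; t r+t [-1.7  0.1]; t r-t [ 2.3 -0.3]; t r+b [0.2 0.1]; t r-b [ 0.4 -0.5]; t f+t [-1.4  2.1]; t f-b [ 3.9 -3.1]; w f+t [-1.4 -0.5]; w r+t [1.4 0.3]; w r-t [-0.1  2.1]; w f-t [-2.8  1.2]; w f+b [-0.1 -2.9]; w r+b [ 2.7 -1.3]; 
lens [0.611  0.2415 0.2234] view [0.4986 0.2199 0.1618]
rim [-0.1045  1.5852] [-2.1454 -1.4404]
```

```bash
cat >> fit3.py <<'E'
res=lambda p:np.concatenate([pr[c](W(p,[p[4]+p[11]*b[0],p[12]*b[1],p[13]*b[2]]))+p[sl[c]]-u for c,b,u,_ in ob])
pri2=lambda p:np.r_[pri(p),(p[11:]-[.031,.022,.022])/.003]
q=least_squares(lambda p:np.r_[res(p),pri2(p)],list(P0)+[.031,.022,.022],loss='soft_l1',x_scale=[.01,.01,.1,.1,.01]+[1]*6+[.01]*3);p=q.x
print(p)
for o,e in zip(ob,res(p).reshape(-1,2)): print(o[0],o[3],e.round(1),end='; ')
print('\nlens',W(p,[-.056,0,0]),'view',W(p,[-.186,0,0]))
E
python3 fit3.py|tail -5
```

```text
rim [-0.1045  1.5852] [-2.1454 -1.4404]
[ 0.6582  0.2525  0.1925  0.492   0.0026  1.7194 -2.4903  0.0021  0.2647
 -0.8425  0.0993  0.0291  0.019   0.0202]
s r+t [-0.2  0.1]; s f+t [-0.1  0.5]; s f-t [ 0.1 -0.6]; s r-t [ 0.2 -1.9]; s r-b [ 0.8 -0.2]; s f-b [-0.7  1.1]; t r+t [-0.4 -0. ]; t r-t [0.8 0. ]; t r+b [1.1 0.4]; t r-b [-1.3  0.2]; t f+t [-0.5  0.3]; t f-b [ 1.8 -4. ]; w f+t [0.3 0.4]; w r+t [ 0.1 -0.4]; w r-t [-0.2 -0.5]; w f-t [-0.7 -0.1]; w f+b [0.1 0. ]; w r+b [0.3 0.3]; 
lens [0.6097 0.2431 0.2235] view [0.4973 0.2211 0.1621]
```

```bash
python3 - <<'E'
from h import *
plan([.43,.12,.42],down(.19))
E
```

```text
offset [-0.4834, -0.4052, 0.2274] turn [0.0139, 0.4, 0.054] rows 6.704844478467233 4.041124307809741
```

Request:
carry_out(
  offset=[
    [-0.483, -0.405, 0.227],
    [-0.483, -0.405, 0.227],
    [-0.483, -0.405, 0.227],
    [-0.483, -0.405, 0.227],
    [-0.483, -0.405, 0.227],
    [-0.483, -0.405, 0.227],
    [-0.483, -0.405, 0.227],
    [-0.483, -0.405, 0.227],
  ],
  turn=[
    [0.014, 0.4, 0.054],
    [0.014, 0.4, 0.054],
    [0.014, 0.4, 0.054],
    [0.014, 0.4, 0.054],
    [0.014, 0.4, 0.054],
    [0.014, 0.4, 0.054],
    [0.014, 0.4, 0.054],
    [0.014, 0.4, 0.054],
  ],
  hand=0.6,
)

```text
clock: 4.35
tcp_pos: [0.4295, 0.115, 0.4215]
orientation: [-2.009, -2.415, -0.005]
contact_force: [0.3, 0.4, 1.4]
grip_width: 0.034
```

```bash
python3 - <<'E'
from h import *
o=r.get_obs();print(o['tcp_pos'],o['clock'],o['joints'],o['qvel'])
plan([.5225,-.1818,.29],down(.19))
E
```

```text
[0.4295 0.115  0.4215] 4.35 [-0.8786 -0.0806  0.45    1.8383  0.0341  1.3734 -0.2536] [-0.0316  0.0714 -0.0641 -0.0357 -0.0443 -0.0393 -0.0211]
offset [-0.6181, 0.0745, 0.2619] turn [0.0014, -0.0014, -0.0048] rows 6.75426446945757 0.052009049552402146
```

Request:
carry_out(
  offset=[
    [-0.625, 0.072, 0.26],
    [-0.625, 0.072, 0.26],
    [-0.625, 0.072, 0.26],
    [-0.625, 0.072, 0.26],
    [-0.625, 0.072, 0.26],
    [-0.625, 0.072, 0.26],
    [-0.625, 0.072, 0.26],
    [-0.625, 0.072, 0.26],
  ],
  turn=[
    [0, 0, 0],
    [0, 0, 0],
    [0, 0, 0],
    [0, 0, 0],
    [0, 0, 0],
    [0, 0, 0],
    [0, 0, 0],
    [0, 0, 0],
  ],
)

```text
clock: 5.15
tcp_pos: [0.5238, -0.1847, 0.2879]
orientation: [-2.009, -2.415, 0.008]
contact_force: [-0.1, -0.1, 0.2]
grip_width: 0.0342
```

```bash
python3 - <<'E'
from h import *
for i in range(3): f=grab('wrist','w3.png')
o=r.get_obs();print(o['tcp_pos'],o['clock'],o['joints'],o['grip_width'])
for q in 'slice_long_center','slice_mid_center','slice_short_center','rack':
  for d in look_for(q,'wrist'): print(q,d['score'],world(f,d['xyz']))
plan([.5225,-.1818,.194],down(.19))
im=cv2.imread('pics/w3.png')
# draw predicted slice top edge (middle) at expected pose
def fish(f,X):
    c=np.array(f['R'])@X+f['t'];k=np.hypot(c[0],c[1]);a=np.arctan2(k,c[2]);return np.array([f['cx']+f['fx']*a*c[0]/k,f['cy']+f['fy']*a*c[1]/k])
F=Ro.from_euler('z',.19)
for dx in(-.005,.005):
    a,b=[fish(f,np.array([.5225,-.1818,.202])+F.apply([dx,s*.026,0])) for s in(-1,1)];print(a,b)
    cv2.line(im,tuple(int(v) for v in a),tuple(int(v) for v in b),(0,255,255),1)
cv2.imwrite('pics/w3o.png',cv2.resize(im[140:400,160:520],None,fx=2.2,fy=2.2,interpolation=cv2.INTER_CUBIC))
E
```

```text
[ 0.5248 -0.1791  0.2898] 5.3 [-0.4144  0.2907  0.784   1.8322 -0.2275  1.1117  0.641 ] 0.03409110523075143
slice_long_center 0.94 [ 0.6384 -0.1358  0.098 ]
slice_long_center 0.56 [ 0.5202 -0.1691  0.2037]
slice_mid_center 0.83 [ 0.5457 -0.2669  0.1969]
slice_short_center 0.56 [ 0.5017 -0.0722  0.1995]
rack 0.79 [ 0.5451 -0.1003  0.1698]
offset [-0.0061, -0.0063, 0.1933] turn [0.0009, -0.0004, 0.0017] rows 1.934789596488509 0.019786915548049414
[307.2409 249.8036] [306.3477 183.1863]
[320.3386 249.8098] [320.4313 183.1611]
```

View pics/w3o.png

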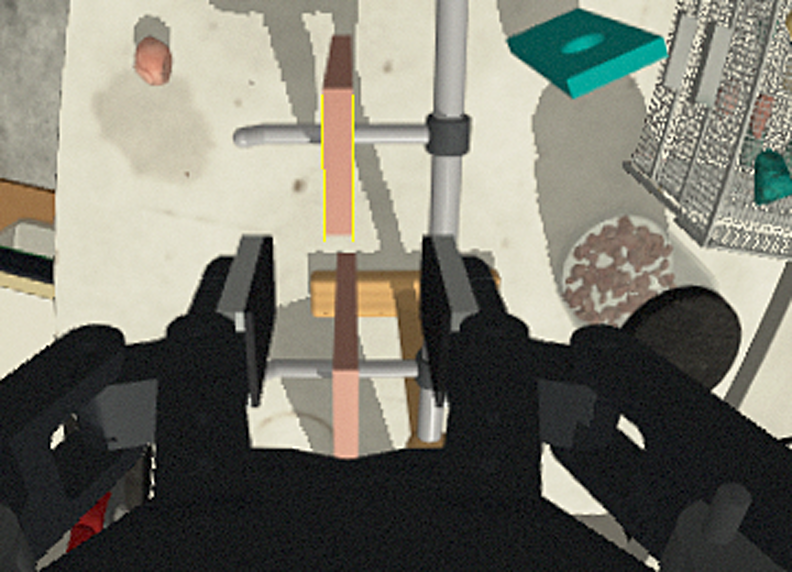

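Request:
carry_out(
  offset=[
    [-0.002, -0.005, 0.05],
    [-0.002, -0.005, 0.1],
    [-0.002, -0.005, 0.14],
    [-0.002, -0.005, 0.17],
    [-0.002, -0.005, 0.193],
    [-0.002, -0.005, 0.193],
    [-0.002, -0.005, 0.193],
  ],
  turn=[
    [0, 0, 0],
    [0, 0, 0],
    [0, 0, 0],
    [0, 0, 0],
    [0, 0, 0],
    [0, 0, 0],
    [0, 0, 0],
  ],
)

```text
clock: 6.2
tcp_pos: [0.5225, -0.1813, 0.1941]
orientation: [2.0, 2.422, 0.0]
contact_force: [-0.6, -0.0, 0.5]
grip_width: 0.0339
```

Request:
carry_out(
  offset=[
    [0, 0, 0],
    [0, 0, 0],
    [0, 0, 0],
    [0, 0, 0],
    [0, 0, 0],
    [0, 0, 0],
    [0, 0, 0],
    [0, 0, 0],
  ],
  turn=[
    [0, 0, 0],
    [0, 0, 0],
    [0, 0, 0],
    [0, 0, 0],
    [0, 0, 0],
    [0, 0, 0],
    [0, 0, 0],
    [0, 0, 0],
  ],
  hand=1,
  force=60,
)

```text
clock: 7.0
tcp_pos: [0.5227, -0.1815, 0.1945]
orientation: [2.0, 2.421, 0.002]
contact_force: [-0.9, 1.2, 6.1]
grip_width: 0.0089
```

Request:
carry_out(
  offset=[
    [0, 0, -0.006],
    [0, 0, -0.012],
    [0, 0, -0.017],
    [0, 0, -0.022],
    [0, 0, -0.022],
    [0, 0, -0.022],
  ],
  turn=[
    [0, 0, 0],
    [0, 0, 0],
    [0, 0, 0],
    [0, 0, 0],
    [0, 0, 0],
    [0, 0, 0],
  ],
)

```text
clock: 7.6
tcp_pos: [0.5221, -0.1812, 0.2046]
orientation: [-2.001, -2.422, -0.0]
contact_force: [0.8, -0.2, -1.4]
grip_width: 0.0087
```

```bash
python3 - <<'E'
from h import *
f=grab('wrist','w4.png');grab('scene','s4.png')
o=r.get_obs();print(o['tcp_pos'],o['orientation'],o['clock'],o['contact_force'],o['moment'],o['grip_width'])
a=cv2.imread('pics/w4.png')[180:400,190:450];b=cv2.imread('pics/s4.png')[180:330,230:400]
a=cv2.resize(a,None,fx=1.5,fy=1.5,interpolation=cv2.INTER_CUBIC);b=cv2.resize(b,None,fx=2.4,fy=2.4,interpolation=cv2.INTER_CUBIC)
c=np.zeros((400,800,3),np.uint8);c[:a.shape[0],:a.shape[1]]=a;c[:b.shape[0],390:390+b.shape[1]]=b[:,:410];cv2.imwrite('pics/c4.png',c)
E
```

```text
[ 0.522  -0.1812  0.2045] [-2.0005 -2.422   0.0002] 7.7 [ 0.9499 -0.5922 -0.9143] [-0.042  -0.0154 -0.0228] 0.008565823911890924
```

View pics/c4.png

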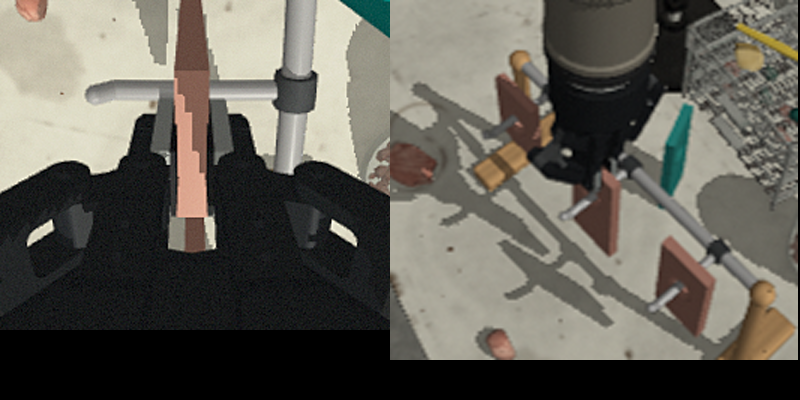

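Request:
carry_out(
  offset=[
    [0, -0.01, -0.002],
    [0, -0.03, -0.002],
    [0, -0.05, -0.002],
    [0, -0.07, -0.002],
    [0, -0.09, -0.002],
    [0, -0.11, -0.002],
    [0, -0.13, -0.002],
    [0, -0.14, -0.002],
  ],
  turn=[
    [0, 0, 0],
    [0, 0, 0],
    [0, 0, 0],
    [0, 0, 0],
    [0, 0, 0],
    [0, 0, 0],
    [0, 0, 0],
    [0, 0, 0],
  ],
)

```text
clock: 8.5
tcp_pos: [0.4521, -0.1948, 0.2056]
orientation: [-2.001, -2.421, -0.0]
contact_force: [-0.8, -0.2, -0.2]
grip_width: 0.009
```

Request:
carry_out(
  offset=[
    [0, 0, -0.02],
    [0, 0, -0.06],
    [0, 0, -0.12],
    [0, 0, -0.18],
    [0, 0, -0.24],
    [0, 0, -0.27],
    [0, 0, -0.27],
    [0, 0, -0.27],
  ],
  turn=[
    [0, 0, 0],
    [0, 0, 0],
    [0, 0, 0],
    [0, 0, 0],
    [0, 0, 0],
    [0, 0, 0],
    [0, 0, 0],
    [0, 0, 0],
  ],
)

```text
clock: 9.3
tcp_pos: [0.4535, -0.1943, 0.3405]
orientation: [2.0, 2.422, 0.001]
contact_force: [-0.2, 0.9, -1.7]
grip_width: 0.0085
```

```bash
python3 - <<'E'
from h import *
f=grab('wrist','w5.png');s=grab('scene','s5.png')
o=r.get_obs();print(o['tcp_pos'],o['orientation'],o['clock'],o['joints'],o['contact_force'],o['grip_width'])
for q in 'slice_long_center','slice_mid_center','slice_short_center':
  for d in look_for(q,'scene'): print(q,d['score'],world(s,d['xyz']))
R=down(.19,.49); zc=-R.as_matrix()[:,2]; xc=R.as_matrix()[:,1]
V=np.array([.4975,.2208,.162]); T=V+.055*zc; print(T)
plan(T-.03*xc+[0,0,.09],R)
E
```

```text
[ 0.4529 -0.1941  0.3396] [-1.9995 -2.4212  0.0017] 9.4 [-0.4839  0.0866  0.8315  1.8954 -0.0683  1.1904  0.5614] [-0.0091 -0.067  -1.6336] 0.008655841148554663
slice_long_center 0.83 [ 0.638  -0.148   0.0967]
slice_mid_center 0.61 [ 0.5402 -0.2941  0.1719]
[0.4721 0.2159 0.2105]
offset [0.7984, 0.1397, 0.1065] turn [-0.3279, -0.0002, -0.0002] rows 8.175440725260954 3.2806860006831733
```

Request:
carry_out(
  offset=[
    [0.1, 0.02, 0.01],
    [0.2, 0.04, 0.03],
    [0.3, 0.05, 0.04],
    [0.4, 0.07, 0.05],
    [0.5, 0.09, 0.07],
    [0.6, 0.1, 0.08],
    [0.7, 0.12, 0.09],
    [0.75, 0.13, 0.1],
  ],
  turn=[
    [-0.04, 0, 0],
    [-0.08, 0, 0],
    [-0.12, 0, 0],
    [-0.16, 0, 0],
    [-0.2, 0, 0],
    [-0.24, 0, 0],
    [-0.28, 0, 0],
    [-0.328, 0, 0],
  ],
)

```text
clock: 10.35
tcp_pos: [0.4458, 0.1897, 0.2906]
orientation: [1.766, 2.144, 0.543]
contact_force: [1.3, 0.1, 0.7]
grip_width: 0.0086
```

```bash
python3 - <<'E'
from h import *
for i in range(3): s=grab('scene')
o=r.get_obs();print(o['tcp_pos'],o['clock'],o['joints'],o['contact_force'],o['grip_width'])
R=down(.19,.49); zc=-R.as_matrix()[:,2]; V=np.array([.4975,.2208,.162]); T=V+.055*zc
plan(T,R)
E
```

```text
[0.4448 0.1874 0.289 ] 10.5 [-0.7928 -0.1204  0.1109  2.2715  0.4314  0.5936 -0.7962] [ 0.8986 -0.7039 -1.2272] 0.008286818041068724
offset [0.0458, -0.0167, 0.1687] turn [-0.0006, -0.0, 0.0034] rows 1.7566065341165853 0.03431909152288969
```

Request:
carry_out(
  offset=[
    [0.045, -0.016, 0.03],
    [0.045, -0.016, 0.06],
    [0.045, -0.016, 0.09],
    [0.045, -0.016, 0.12],
    [0.045, -0.016, 0.15],
    [0.045, -0.016, 0.169],
    [0.045, -0.016, 0.169],
    [0.045, -0.016, 0.169],
  ],
  turn=[
    [0, 0, 0.003],
    [0, 0, 0.003],
    [0, 0, 0.003],
    [0, 0, 0.003],
    [0, 0, 0.003],
    [0, 0, 0.003],
    [0, 0, 0.003],
    [0, 0, 0.003],
  ],
)

```text
clock: 11.3
tcp_pos: [0.4746, 0.2137, 0.2125]
orientation: [1.776, 2.138, 0.538]
contact_force: [0.3, -0.2, -0.5]
grip_width: 0.0091
```

```bash
cat > ck.py <<'E'
from ov import *
Wc=grab('wrist','w6.png');S=grab('scene','s6.png');T=grab('top','t6.png');pr['w']=lambda X:fish(Wc,X)
o=r.get_obs();Rt=Ro.from_rotvec(o['orientation']);print(o['tcp_pos'],o['clock'],o['joints'],o['contact_force'],o['grip_width'])
R=down(.19,.49); zc=-R.as_matrix()[:,2]; V=np.array([.4975,.2208,.162])
plan(V+.055*zc,R)
M=Rt.as_matrix();F=np.column_stack([M[:,1],-M[:,0]*-1,-M[:,2]])
C=o['tcp_pos']+.055*M[:,2];print('centre est',C)
for q in ['slice_long_center','slice_mid_center','slice_short_center','lens']:
    for c,f in(('scene',S),('top',T),('wrist',Wc)):
        for d in look_for(q,c)[:3]: print(q,c,round(d['score'],2),world(f,d['xyz']))
tiles=[]
for k,f,x0,y0,w,h in(('s',S,200,60,120,120),('t',T,150,150,100,100),('w',Wc,220,140,200,200)):
    sc=480/w;a=cv2.resize(cv2.convertScaleAbs(f['pixels'][y0:y0+h,x0:x0+w,::-1],alpha=1.4),(400,400) if k!='w' else (400,400),interpolation=cv2.INTER_CUBIC);sc=400/w
    P=lambda X:tuple(int(v) for v in (pr[k](X)-[x0,y0]+.5)*sc)
    for dx in(-.005,.005):
        pts=np.array([P(C+M[:,1]*dx+M[:,0]*i*.026-M[:,2]*j*.063) for i,j in((-1,-1),(-1,1),(1,1),(1,-1))]);cv2.polylines(a,[pts],True,(0,255,255),1)
    tiles.append(a)
pr['s']=lambda X:proj(S,X)
cv2.imwrite('pics/c6.png',cv2.resize(np.hstack(tiles[:2]),(800,400)));cv2.imwrite('pics/c6w.png',tiles[2])
E
python3 ck.py
```

```text
[0.4745 0.2145 0.213 ] 11.55 [-0.779   0.0758  0.1035  2.2954  0.5964  0.39   -1.0041] [ 1.2062  0.0809 -1.4738] 0.008792635539472389
offset [0.0037, -0.006, 0.0023] turn [0.0019, -0.0004, -0.0031] rows 0.07387660155164812 0.03664932831617944
centre est [0.5    0.2194 0.1645]
slice_long_center scene 0.8 [ 0.6393 -0.1455  0.0934]
slice_long_center scene 0.73 [0.4975 0.1937 0.1797]
slice_long_center top 0.89 [0.5032 0.2105 0.1598]
slice_long_center top 0.79 [ 0.6358 -0.1363  0.0981]
slice_long_center wrist 0.67 [0.4728 0.2294 0.2219]
slice_mid_center scene 0.62 [ 0.5412 -0.2964  0.1753]
slice_mid_center top 0.63 [ 0.5383 -0.2812  0.199 ]
slice_short_center scene 0.82 [ 0.5011 -0.081   0.1769]
slice_short_center top 0.4 [ 0.4993 -0.0755  0.2001]
slice_short_center top 0.33 [0.6521 0.2478 0.2675]
lens scene 0.85 [0.643  0.2382 0.2617]
lens top 0.8 [0.6511 0.2464 0.2637]
lens wrist 0.75 [0.6243 0.2566 0.2509]
```

View pics/c6.png

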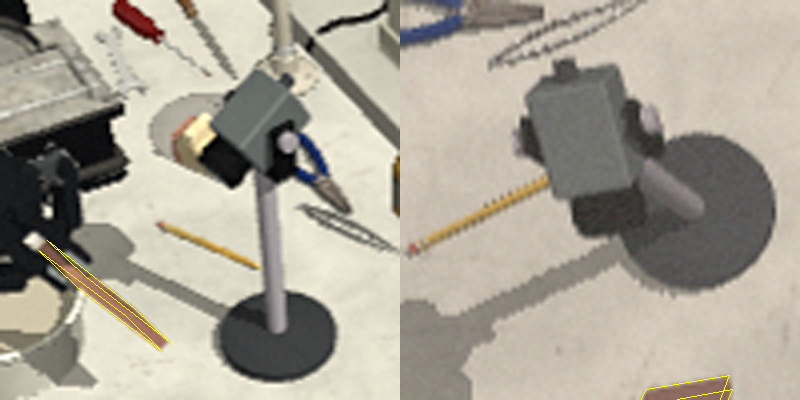

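```bash
python3 - <<'E'
from h import *
o=r.get_obs();print(o['clock'],o['tcp_pos'],np.abs(o['qvel']).max(),o['grip_width']);r.hand_in()
E
```

```text
12.15 [0.4744 0.2144 0.2123] 0.0023986607460344043 0.008655082062700282
the job is handed in; nothing more can be done
```

The longest slice is off its hook and was held still in front of the inspection camera when I handed the job in, at 12.2 s. No verdict is reported, so the result rests on my own checks:

- **Slice position:** I estimate its middle at (0.500, 0.219, 0.165). That is about 4 mm from the point I worked out 130 mm in front of the lens, (0.4975, 0.221, 0.162). The limit is 20 mm.
- **Slice angle:** it is within about 0.5° of the lens angle I fitted (turned 0.19 rad, sloping down 0.49 rad). In the last scene picture the outline expected from the arm's pose lay on the slice. Its edge also looked parallel to the front of the lens barrel.
- **Grip and stillness:** the fingers held it at a steady opening of about 8.7 mm, and the joints were practically still. No sign of contact showed in the last pose.
- **Other slices:** the last scene picture put the second and shortest slices within about 6 mm of where they first appeared.

Two measurements disagreed:
- **Head size:** the corners I read on the camera head gave a box 4 to 6 mm smaller than stated, about 8 to 14% less in width and height. I left the size free in the fit, and the stand's foot and the three cameras then agreed. One corner in the top picture stayed about 4 pixels off.
- **Finger opening:** it read 8.7 mm on a slice stated to be 10 mm thick.

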